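# Fold a glued phone display shut on a sprung bed and weight it

## Task

The phone on the spring bed has fresh glue round its frame. Fold its standing-open display down until it lies flat and shut, then stand the larger of the two knobbed steel weights upright on the middle of the glass and let go, so that the glue sets under it. Be gentle: the phone must never feel more than 20 N from the gripper or the weight, so press lightly and set the weight down slowly rather than dropping it; leave the other things on the bench where they are.

Things in the scene. Friction and masses are not known exactly. Their poses are not given: they have to be found in the camera images.
- phone: The phone's open back shell, an aluminium tray 74 (x) by 150 (y) by 8 mm, and the sprung grey plate it is clipped to. Origin: centre of the tray's underside, on top of the plate; z up; the display's hinge is along its -x long edge (nearer the robot), y runs along the hinge.
- fixture: The spring bed's base, an aluminium plate 130 (x) by 220 (y) by 12 mm fixed to the table. On four sprung corner posts it carries a grey plate 122 x 212 mm, top 46 mm above the table, with the phone on it; this cannot tilt but sinks straight down from 2 N on, by 2 mm per N, to a hard stop at 16 mm. Origin: centre of the base's underside; axes as the phone's.
- display (a joint): Angle of the phone's display, a black panel 74 x 150 mm, 4 mm thick, opening like a book cover about the phone's -x long edge: 0 = shut flat, larger = open (1.57 would be upright; stop at 1.45). It starts partly open, leaning over the tray; a stiff hinge keeps it where it is left. Its outer black glass face looks toward the robot and up when open.
- display_hinge (a point): Point of the display's outer face at the middle of its hinged edge (4 mm outside the hinge line, which lies 8 mm above the phone's underside, 37 mm to -x of the phone's centre).
- display_mid (a point): Centre of the display's outer glass face, 37 mm from the hinged edge; moves with the display. Its frame's z points out of the glass (up when shut), x from the hinge to the free edge. When shut it is 12 mm above the phone's origin, 58 mm above the table with the bed unloaded.
- weight: The larger plain steel weight, about 0.4 kg: round body 46 mm diameter, 28 mm high, then a neck 14 mm diameter and a knob 22 mm diameter between 42 and 60 mm above its foot. Origin: centre of its underside, z up. Stands loose on the bench.
- small_weight: The smaller steel weight of the same shape, body 28 mm diameter, knob 16 mm diameter, 40 mm high overall. To be left alone. Origin: centre of its underside.
- jar: White plastic jar, 44 mm diameter, 45 mm high, to be left alone. Origin: centre of its underside.
- tape: Roll of copper-coloured tape lying flat, 92 mm outer diameter, 36 mm high, to be left alone. Origin: centre of its underside.
- holder: Brass board holder 85 x 85 x 20 mm, to be left alone. Origin: centre of its underside.
- brush: Brush 170 mm long lying on the bench, to be left alone.
- driver: Screwdriver 150 mm long lying on the bench, to be left alone.
- nozzle: Small tapered steel hot-air nozzle, 28 mm diameter, 46 mm high, to be left alone. Origin: centre of its underside.

How it is judged:
By the outcome, as a careful person would: the job done as asked, in the order asked, and still so for the second after the job is handed in, with the robot touching nothing.
It also fails if it takes over 72 s, if anything falls off the work surface, if the arm or the gripper's body presses on something with over 40 N, if the wrist force passes 120 N, or if a joint passes its speed limit or range.

## Robot

A 6-joint arm with a two-finger parallel gripper is mounted at the origin on the work surface. World frame = base frame: x ahead of the robot, y to its left, z up, the work surface at z = 0. Lengths are in mm, angles in rad, forces in N, time in s.
With the tool pointing down it reaches from about 275 to 725 mm from the base axis. Payload 5.6 kg.
Tool frame: the origin (TCP) lies at the very end of the fingers, on their centre line; the grasp point (between the pads) lies 19 mm behind it (manip.pinch_z is the distance from the TCP to the grasp point, in mm); x points along the fingers, y is the direction in which the jaws open and shut, and the axes are right-handed (so a half turn about x gives the same grasp; the last joint's range is limited). The gripper opens to 85 mm and grips with 20 to 120 N. Pads are 22 mm wide; open, the fingers measure 114 mm over their backs; the gripper's body (76 mm by 85 mm) begins 54 mm behind the grasp point. The pads swing forward as they close: fully open they stand 13 mm farther back than shut.
Start: joints at [1.406, 0.255, 0.108, 0, -1.424, -0.285], TCP at [239.105, 495.3, 231.283] pointing down, gripper open.
Joint ranges: [-2.95, 2.95], [-1.21, 1.97], [-1.09, 1.5], [-2.87, 1.71], [-2.94, -0.07], [-3.05, 3.05]. Speed limits (rad/s): [2.57, 2.57, 3.14, 3.14, 3.14, 3.14].

## Interface

Orientations are given as a 3x3 rotation matrix whose columns are the frame's x, y, z axes.
In Python, from bench import manip, imaging, job gives the robot as it stands. The module is installed in compiled form; this text tells all that it offers.
- The arm moves only by the tool apply_moves, never from a script. Its argument "deltas" is a list of rows, each a list of 7 numbers: the shift along the world's x, y, z in mm, then the turn, a rotation vector about the world's x, y, z in rad, then the finger opening in mm, from 0 to 85.4. In form: [[tx, ty, tz, rx, ry, rz, gripper], ...]. A call has 1 to 10 rows; each row is the pose to reach, as a shift and turn from the pose commanded when the call began; what a row does not reach only later rows make up. A row lasts 1/12 s, in which the tool goes at most 41.7 mm and 7.16 degrees, less where a joint would pass 70% of its speed; a pose out of reach is approached as far as the arm can. A call with a gripper value outside its range is refused whole. The fingers move at their own pace and stop on an object; the grip force is fixed at half the most. Time passes only in rows, so rows that repeat a pose let the fingers close. It gives the time, the measured TCP pose, the force and the opening at its end, in the units of the state.
- manip.sense(): the state, without advancing time (a new reading comes with each control period).
- imaging.grab_frame(name): name is "scene" or "side" or "wrist"; returns the picture (400x640x3 uint8, blue, green, red); there is no depth.
- imaging.camera_model(name): a dict with "fov_y" (degrees; the focal length in pixels is half the picture's height over the tangent of half this angle, whatever the lens; pixels are square), "cx", "cy" (the principal point, pixels), "k1" (the pictures are not rectified: a ray, as slopes to the right and down, at radius r is drawn at 1 + k1 r^2 times it, then the intrinsics apply), "R" (3x3) and "t" (3): a world point X has camera coordinates R X + t. Camera axes: x right, y down, z forward; pixel columns grow to the right and rows downward; lengths in mm; the calibration is good to about 2 mm. A picture is of the moment at which its call begins: read the wrist's pose just before it. camera_model takes no time and is no camera call; for the wrist camera it gives the pose at the moment of the call.
- job.close_job(): hands the job in, once; it reports no verdict.
The state is a dict: "t": time; "joints": joint angles; "qd": joint speeds; "joint_efforts": joint torques, N m; "tcp_pos": TCP position; "tcp_rot": TCP orientation; "ft_force": force on the tool from outside, world axes, zero at the start; "wrist_torque": the same for the moment, N m; "finger_gap": opening from 0.0 (shut) to 1.0 (fully open).
Only numpy, scipy, OpenCV 4.12 (cv2) and the standard library are available. Lean on these libraries where they do the work, as an engineer would, in place of code of your own. Each camera call takes 0.05 s, during which the arm holds its last target. There are 200 camera calls.

## Working session

There is one attempt and no reset: what is moved stays moved. The work goes in short steps, Python scripts to look and compute and a tool call to move; the robot and the scene stay as the last step left them, time stands still between calls to the robot, and variables do not carry over. Pictures are saved under pics/ and viewed, about 8 in all and at most 12, crops included, and the job is handed in when it is done.

Besides the shell and the picture viewer there is one more tool, called after ">>>" in YAML: its name, and indented under it one key for each argument. apply_moves: Moves the arm, as the interface text tells. Its arguments: {"type":"object","properties":{"deltas":{"type":"array"}},"required":["deltas"]}

```bash
mkdir -p pics
cat > h.py <<'E'
import numpy as np, cv2
from bench import manip, imaging, job
def save(n,f):
    m=imaging.camera_model(n); im=imaging.grab_frame(n); cv2.imwrite(f'pics/{f}.png',im); return im,m
def proj(m,X):
    X=np.atleast_2d(X).astype(float); c=X@np.array(m['R']).T+np.array(m['t']); s=c[:,:2]/c[:,2:]
    r2=(s**2).sum(1,keepdims=True); f=200/np.tan(np.radians(m['fov_y'])/2)
    return s*(1+m['k1']*r2)*f+[m['cx'],m['cy']]
def ray(m,uv):
    f=200/np.tan(np.radians(m['fov_y'])/2); d=(np.array(uv,float)-[m['cx'],m['cy']])/f; s=d.copy()
    for _ in range(20): s=d/(1+m['k1']*(s@s))
    R=np.array(m['R']); return -R.T@np.array(m['t']), R.T@np.array([*s,1])
def onz(m,uv,z):
    o,d=ray(m,uv); return o+d*(z-o[2])/d[2]
E
python3 - <<'E'
from h import *
import json
s=manip.sense(); print(s['t'],s['tcp_pos'],np.round(s['tcp_rot'],3).tolist(),s['ft_force'])
a=[]
for n in('scene','side'):
    im,m=save(n,n+'0'); print(n,{k:np.round(v,4).tolist() for k,v in m.items()})
im,m=save('wrist','wrist0'); print({k:np.round(v,4).tolist() for k,v in m.items()})
E
```

```text
0.0 [238.84448276 494.85827491 230.37578575] [[-0.001, -0.435, -0.9], [-0.002, -0.9, 0.435], [-1.0, 0.002, -0.0]] [-0.5685428  -0.04858767  0.47468757]
scene {'fov_y': 55.5267, 'cx': 320.5709, 'cy': 202.3963, 'k1': -0.0792, 'R': [[-0.1539, 0.988, -0.0107], [0.5132, 0.0707, -0.8553], [-0.8443, -0.1372, -0.518]], 't': [94.5868, -213.5367, 1391.5055]}
side {'fov_y': 43.8162, 'cx': 323.666, 'cy': 194.956, 'k1': -0.1344, 'R': [[0.8056, -0.5925, -0.0011], [-0.3331, -0.4513, -0.8279], [0.49, 0.6673, -0.5609]], 't': [-416.5686, 214.8556, 1282.8548]}
{'fov_y': 69.8307, 'cx': 319.044, 'cy': 199.2589, 'k1': 0.0163, 'R': [[-0.4361, -0.8999, -0.0001], [-0.8574, 0.4155, 0.3039], [-0.2734, 0.1326, -0.9527]], 't': [550.7545, -39.0586, 378.4169]}
```

View pics/scene0.png

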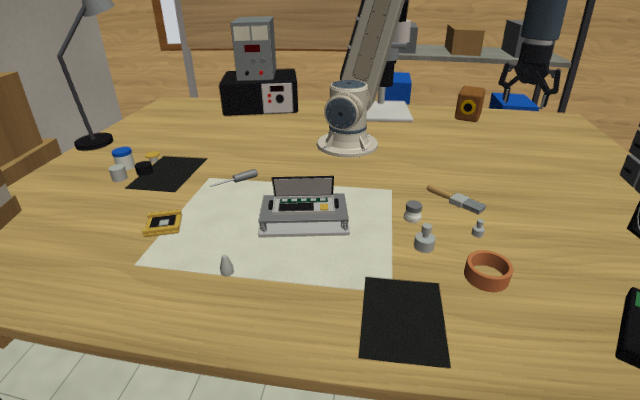

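View pics/side0.png

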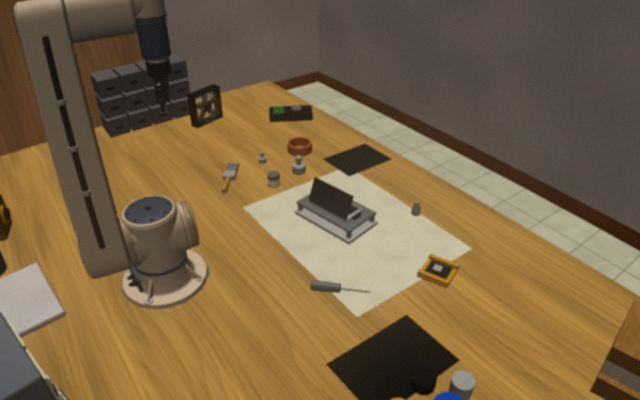

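The scene camera shows the phone at about (303,210) with its display open, the larger weight at (425,240), the small weight at (478,229), the jar at (413,211) and the tape at (488,270). In the side view the weight is at (298,166) and the phone at (335,208). I'll enlarge both.

Run:
```python
from h import *
a=cv2.imread('pics/scene0.png')[165:265,250:450]; b=cv2.imread('pics/side0.png')[130:250,250:410]
a=cv2.resize(a,None,fx=4,fy=4,interpolation=cv2.INTER_CUBIC)[:, :]; b=cv2.resize(b,None,fx=4,fy=4,interpolation=cv2.INTER_CUBIC)
cv2.imwrite('pics/c1.png',a); cv2.imwrite('pics/c2.png',b)
```

```text
(no output)
```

View pics/c1.png

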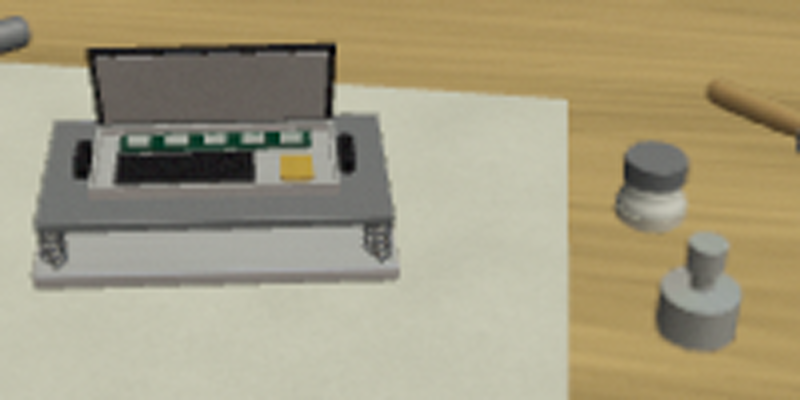

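View pics/c2.png

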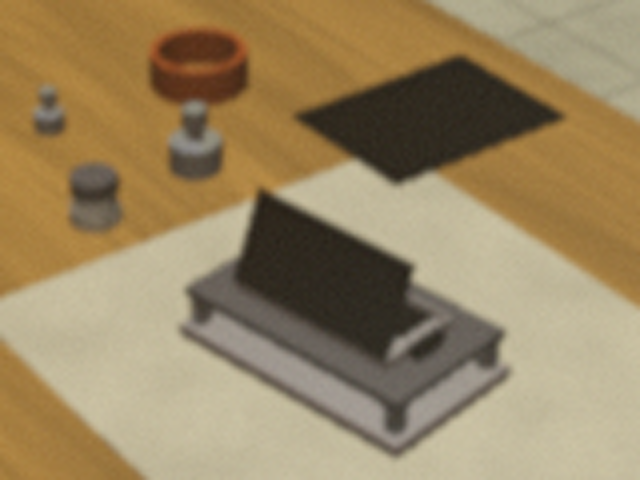

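Scene crop: plate corners at (55,120), (378,116), (392,223) and (38,225). The display's free edge runs from (88,49) to (334,44), and the weight's knob is at about (708,258). Side crop: plate corners at (187,290), (505,335) and (397,400). The display's top edge runs from (262,190) to (412,267), and the weight is at (195,140). Next I fit the poses.

Run:
```python
from h import *
from scipy.optimize import least_squares
A=imaging.camera_model('scene'); B=imaging.camera_model('side')
pa=lambda u:(np.array(u,float)+.5)/4-.5+[250,165]
pb=lambda u:(np.array(u,float)+.5)/4-.5+[250,130]
def W(p,X):
    c,s=np.cos(p[2]),np.sin(p[2]); X=np.array(X,float); return X@np.array([[c,s,0],[-s,c,0],[0,0,1]])+[p[0],p[1],0]
# scene: robot at top => top edge = -x ; right = +y
def D(a,y): # free edge outer corner
    return [-37+74*np.cos(a)-2*np.sin(a),y,54+74*np.sin(a)+2*np.cos(a)]
def f(p):
    a=p[3]
    LA=[[-61,-106,46],[-61,106,46],[61,106,46],[61,-106,46],D(a,-75),D(a,75)]
    LB=[[-61,106,46],[61,-106,46],[-61,-106,46],D(a,75),D(a,-75)]
    ra=proj(A,W(p,LA))-pa([(55,120),(378,116),(392,223),(38,225),(88,49),(334,44)])
    rb=proj(B,W(p,LB))-pb([(187,290),(505,335),(397,400),(262,190),(412,267)])
    return np.r_[ra.ravel(),rb.ravel()]
r=least_squares(f,[450,0,0,1.2],x_scale=[10,10,.1,.1],loss='soft_l1'); print(r.x); print(f(r.x).reshape(-1,2).round(1).tolist())
def g(p):
    return np.r_[(proj(A,[[p[0],p[1],51],[p[0],p[1],14]])-pa([(708,258),(699,308)])).ravel(),(proj(B,[[p[0],p[1],51],[p[0],p[1],14]])-pb([(194,117),(196,152)])).ravel()]
w=least_squares(g,[450,200]); print(w.x,w.fun.round(1))
for n,ua,ub,z in[('jar',(653,185),(95,197),22)]:
    print(n,onz(A,pa(ua),z),onz(B,pb(ub),z))
print('small',onz(A,(478,229),20),onz(B,(262,158),20)); print('tape',onz(A,(488.5,271),18),onz(B,(300,147),18))
```

```text
[ 5.17938804e+02 -5.83151653e+01  1.66082041e-01  1.18129062e+00]
[[-0.2, -0.3], [0.2, -0.6], [0.1, -1.4], [-2.1, -0.5], [-0.9, -0.3], [0.3, 0.0], [-0.4, -2.6], [0.5, -2.2], [-0.4, 0.2], [-0.4, -1.9], [0.4, -1.3]]
[581.89444029 234.38225552] [-0.2 -0.7 -0.2  0.1  0.1 -1.1 -0.1 -0.6]
jar [465.1569003  213.68517715  22.        ] [465.41744339 209.7827812   22.        ]
small [522.39014068 364.60972856  20.        ] [507.14325169 355.21805131  20.        ]
tape [671.41164901 358.35578998  18.        ] [662.7467287  345.03228547  18.        ]
```

>>> apply_moves:
  deltas:
    - [40,0,10,0,0,0.12,0]
    - [60,-40,20,0,0,0.24,0]
    - [75,-75,30,0,0,0.36,0]
    - [90,-110,30,0,0,0.48,0]
    - [100,-150,30,0,0,0.6,0]
    - [110,-190,30,0,0,0.62,0]
    - [120,-230,30,0,0,0.62,0]
    - [130,-270,30,0,0,0.62,0]
    - [140,-310,30,0,0,0.62,0]
    - [145,-350,30,0,0,0.62,0]

```text
t: 0.98
tcp_pos: [384.1, 143.3, 261.1]
tcp_rot: [[-0.0, 0.17, -0.986], [-0.0, -0.986, -0.17], [-1.0, 0.0, 0.0]]
ft_force: [1.5, -0.7, 0.7]
finger_gap: 0.0
```

>>> apply_moves:
  deltas:
    - [10,-40,0,0,0,0,0]
    - [20,-80,0,0,0,0,0]
    - [25,-120,0,0,0,0,0]
    - [30,-160,0,0,0,0,0]
    - [35,-200,0,0,0,0,0]
    - [40,-215,0,0,0,0,0]
    - [40,-215,0,0,0,0,0]
    - [40,-215,0,0,0,0,0]

```text
t: 1.65
tcp_pos: [423.9, -70.4, 260.8]
tcp_rot: [[-0.001, 0.167, -0.986], [0.0, -0.986, -0.167], [-1.0, -0.0, 0.001]]
ft_force: [-0.1, 0.1, 0.1]
finger_gap: -0.002
```

Run:
```python
from h import *
s=manip.sense(); print(s['t'],s['tcp_pos'],np.round(s['tcp_rot'],3).tolist(),s['ft_force'],s['finger_gap'])
im,m=save('wrist','wrist1')
import pickle; pickle.dump(m,open('w1.pkl','wb'))
```

```text
1.65 [423.86771776 -70.44518945 260.8498888 ] [[-0.001, 0.167, -0.986], [0.0, -0.986, -0.167], [-1.0, -0.0, 0.001]] [-0.11204259  0.05666384  0.05451109] -0.0024175730387507406
```

View pics/wrist1.png

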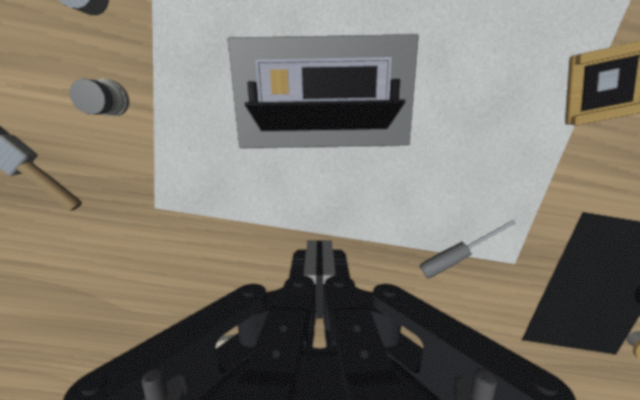

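The wrist view shows plate corners at (228,38), (418,35), (411,145) and (239,148). The display's free edge runs from (248,101) to (405,99) and its hinge edge from (264,130) to (390,128). The weight is cut off at the top left.

Run:
```python
from h import *
import pickle
from scipy.optimize import least_squares
A=imaging.camera_model('scene'); B=imaging.camera_model('side'); C=pickle.load(open('w1.pkl','rb'))
pa=lambda u:(np.array(u,float)+.5)/4-.5+[250,165]
pb=lambda u:(np.array(u,float)+.5)/4-.5+[250,130]
def W(p,X):
    c,s=np.cos(p[2]),np.sin(p[2]); X=np.array(X,float); return X@np.array([[c,s,0],[-s,c,0],[0,0,1]])+[p[0],p[1],0]
def E(a,y,r,o): return [-37+r*np.cos(a)-o*np.sin(a),y,54+r*np.sin(a)+o*np.cos(a)]
def fc(p,a=None):
    a=p[3]
    L=[[61,106,46],[61,-106,46],[-61,-106,46],[-61,106,46],E(a,75,74,2),E(a,-75,74,2),E(a,75,0,4),E(a,-75,0,4)]
    return (proj(C,W(p,L))-np.array([(228,38),(418,35),(411,145),(239,148),(248,101),(405,99),(264,130),(390,128)])).ravel()
def fa(p):
    a=p[3]; D=lambda a,y:E(a,y,74,2)
    LA=[[-61,-106,46],[-61,106,46],[61,106,46],[61,-106,46],D(a,-75),D(a,75)]
    LB=[[-61,106,46],[61,-106,46],[-61,-106,46],D(a,75),D(a,-75)]
    ra=proj(A,W(p,LA))-pa([(55,120),(378,116),(392,223),(38,225),(88,49),(334,44)])
    rb=proj(B,W(p,LB))-pb([(187,290),(505,335),(397,400),(262,190),(412,267)])
    return 2.*np.r_[ra.ravel(),rb.ravel()]
for n,f in(('w',fc),('all',lambda p:np.r_[fc(p),fa(p)])):
    r=least_squares(f,[518,-58,.16,1.18],x_scale=[10,10,.1,.1],loss='soft_l1'); print(n,r.x.round(3)); print(fc(r.x).reshape(-1,2).round(1).tolist())
p=r.x
for a in(p[3],0): print(W(p,[E(a,0,r,4) for r in(0,37,64,74)]).round(1).tolist())
```

```text
w [ 5.17502e+02 -6.06070e+01  1.82000e-01  1.14400e+00]
[[-0.1, -1.5], [3.0, -2.2], [0.4, 0.6], [0.4, 0.4], [-2.9, 0.4], [2.7, -0.5], [-2.3, 1.7], [-1.1, 1.6]]
all [ 5.17429e+02 -5.92470e+01  1.79000e-01  1.15500e+00]
[[-1.2, -2.0], [1.9, -2.0], [-0.8, 0.7], [-0.9, -0.0], [-4.4, 0.8], [1.2, 0.5], [-3.5, 1.4], [-2.3, 1.7]]
[[477.4, -66.5, 55.6], [492.1, -63.8, 89.5], [502.9, -61.9, 114.2], [506.8, -61.2, 123.3]]
[[481.0, -65.8, 58.0], [517.4, -59.2, 58.0], [544.0, -54.4, 58.0], [553.8, -52.7, 58.0]]
```

>>> apply_moves:
  deltas:
    - [5,0,-40,0,0,0,0]
    - [10,0,-80,0,0,0,0]
    - [20,1,-115,0,0,0,0]
    - [30,2,-140,0,0,0,0]
    - [40,3,-146,0,0,0,0]
    - [46,3,-146,0,0,0,0]
    - [49,3,-146,0,0,0,0]
    - [49,3,-146,0,0,0,0]

```text
t: 2.37
tcp_pos: [475.1, -66.2, 117.3]
tcp_rot: [[0.004, 0.17, -0.985], [-0.0, -0.985, -0.17], [-1.0, 0.001, -0.004]]
ft_force: [-0.5, -0.0, -0.4]
finger_gap: -0.0
```

>>> apply_moves:
  deltas:
    - [4,0.7,0,0,0,0,0]
    - [8,1.4,0,0,0,0,0]
    - [11,2,0,0,0,0,0]
    - [14,2.5,0,0,0,0,0]
    - [17,3,0,0,0,0,0]
    - [20,3.6,0,0,0,0,0]
    - [23,4,-1,0,0,0,0]

```text
t: 2.95
tcp_pos: [496.2, -62.7, 114.3]
tcp_rot: [[-0.0, 0.169, -0.986], [0.0, -0.986, -0.169], [-1.0, -0.0, 0.0]]
ft_force: [0.6, 0.6, 0.4]
finger_gap: 0.001
```

>>> apply_moves:
  deltas:
    - [3,0.5,0,0,0,0,0]
    - [6,1,-1,0,0,0,0]
    - [8,1.5,-2,0,0,0,0]
    - [10,2,-3,0,0,0,0]

```text
t: 3.28
tcp_pos: [506.3, -60.8, 111.1]
tcp_rot: [[-0.0, 0.169, -0.986], [-0.0, -0.986, -0.169], [-1.0, 0.0, 0.0]]
ft_force: [-0.5, -0.4, -0.1]
finger_gap: -0.001
```

Run:
```python
from h import *
im,m=save('wrist','w2'); im2,_=save('side','s2')
cv2.imwrite('pics/m2.png',np.hstack([cv2.resize(im[0:330,130:510],(400,347)),cv2.resize(im2[150:270,270:408],(400,347),interpolation=cv2.INTER_CUBIC)]))
```

```text
(no output)
```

View pics/m2.png

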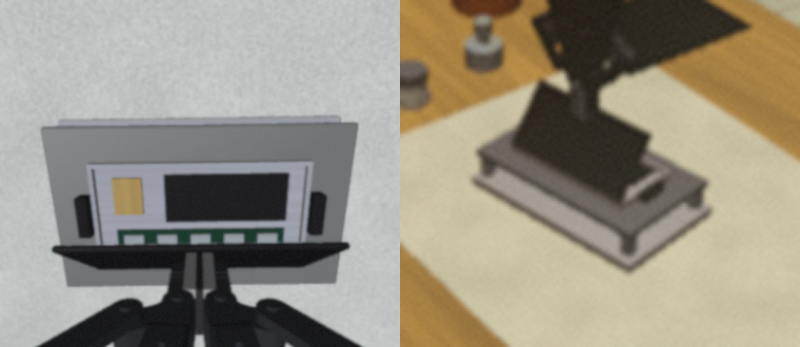

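The tip is just short of the display, or lightly touching it, near its upper edge. I'll keep pushing along the arc.

>>> apply_moves:
  deltas:
    - [2.5,0.5,-1,0,0,0,0]
    - [5,0.9,-2,0,0,0,0]
    - [7.5,1.4,-3.2,0,0,0,0]
    - [10,1.8,-4.5,0,0,0,0]

```text
t: 3.72
tcp_pos: [516.3, -58.8, 106.7]
tcp_rot: [[0.0, 0.169, -0.986], [0.0, -0.986, -0.169], [-1.0, -0.0, -0.0]]
ft_force: [-0.9, -0.1, -0.5]
finger_gap: -0.001
```

>>> apply_moves:
  deltas:
    - [4.2,0.7,-3.7,0,0,0,0]
    - [7.8,1.4,-7.1,0,0,0,0]
    - [11.1,2,-10.8,0,0,0,0]
    - [14,2.5,-14.8,0,0,0,0]

```text
t: 4.05
tcp_pos: [530.5, -56.3, 91.5]
tcp_rot: [[-0.0, 0.169, -0.986], [-0.0, -0.986, -0.169], [-1.0, -0.0, 0.0]]
ft_force: [-1.2, -0.2, 0.8]
finger_gap: -0.001
```

Run:
```python
from h import *
im,m=save('wrist','w3'); im2,_=save('side','s3'); print(manip.sense()['ft_force'])
cv2.imwrite('pics/m3.png',np.hstack([cv2.resize(im[0:330,130:510],(400,347)),cv2.resize(im2[150:270,270:408],(400,347),interpolation=cv2.INTER_CUBIC)]))
```

```text
[-0.18120356 -0.50533224 -0.56065475]
```

View pics/m3.png

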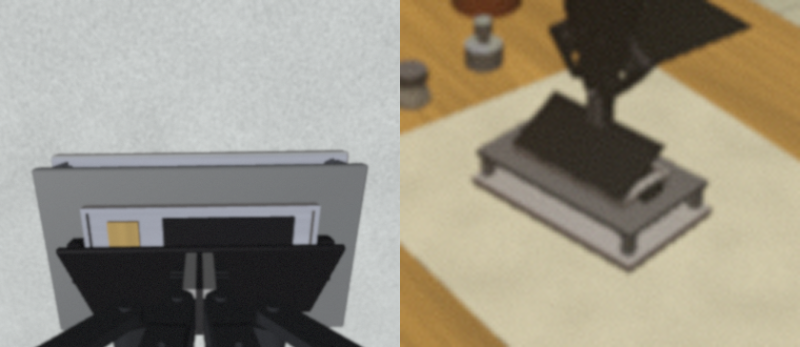

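The display is folding with the tip just inside its free edge. I'll carry on, drifting slightly toward the hinge.

>>> apply_moves:
  deltas:
    - [1.5,0.3,-4.2,0,0,0,0]
    - [2.5,0.4,-8.5,0,0,0,0]
    - [3,0.5,-13,0,0,0,0]
    - [3,0.5,-17.5,0,0,0,0]
    - [3,0.5,-22,0,0,0,0]
    - [3,0.5,-26,0,0,0,0]

```text
t: 4.65
tcp_pos: [533.0, -55.9, 65.4]
tcp_rot: [[-0.0, 0.169, -0.986], [0.0, -0.986, -0.169], [-1.0, -0.0, 0.0]]
ft_force: [0.8, -0.3, 0.5]
finger_gap: 0.005
```

>>> apply_moves:
  deltas:
    - [0,0,-2,0,0,0,0]
    - [0,0,-4,0,0,0,0]
    - [0,0,-6,0,0,0,0]
    - [0,0,-8,0,0,0,0]

```text
t: 4.98
tcp_pos: [533.3, -55.9, 58.0]
tcp_rot: [[0.0, 0.169, -0.986], [0.0, -0.986, -0.169], [-1.0, 0.0, -0.0]]
ft_force: [0.4, -0.6, 3.0]
finger_gap: -0.002
```

>>> apply_moves:
  deltas:
    - [0,0,-1.5,0,0,0,0]
    - [0,0,-3,0,0,0,0]
    - [0,0,-4.5,0,0,0,0]
    - [0,0,-6,0,0,0,0]
    - [0,0,-8,0,0,0,0]
    - [0,0,-8,0,0,0,0]
    - [0,0,-8,0,0,0,0]

```text
t: 5.57
tcp_pos: [533.3, -55.9, 50.3]
tcp_rot: [[0.0, 0.17, -0.986], [-0.0, -0.986, -0.17], [-1.0, 0.0, -0.0]]
ft_force: [-2.3, 0.4, 7.3]
finger_gap: -0.0
```

>>> apply_moves:
  deltas:
    - [0,0,5,0,0,0,0]
    - [0,0,10,0,0,0,0]
    - [0,0,40,0,0,0,0]
    - [0,0,80,0,0,0,0]
    - [0,0,120,0,0,0,0]
    - [0,30,145,0,0,0,0]
    - [0,65,165,0,0,0,0]
    - [-2,105,170,0,0,0,0]
    - [-3,145,170,0,0,0,0]
    - [-3,150,170,0,0,0,0]

```text
t: 6.4
tcp_pos: [529.6, 98.9, 220.1]
tcp_rot: [[0.0, 0.173, -0.985], [0.002, -0.985, -0.173], [-1.0, -0.002, -0.0]]
ft_force: [1.2, -1.2, -1.1]
finger_gap: -0.003
```

Run:
```python
from h import *
import pickle
s=manip.sense(); print(s['tcp_pos'],s['ft_force'])
im,m=save('wrist','w4'); pickle.dump(m,open('w4.pkl','wb'))
im2,_=save('side','s4')
im[280:400,0:160]=cv2.resize(im2[170:260,280:400],(160,120),interpolation=cv2.INTER_CUBIC)
cv2.imwrite('pics/m4.png',im)
```

```text
[529.60002883  98.94475693 220.10215863] [ 1.24369329 -1.20747493 -1.14423858]
```

View pics/m4.png

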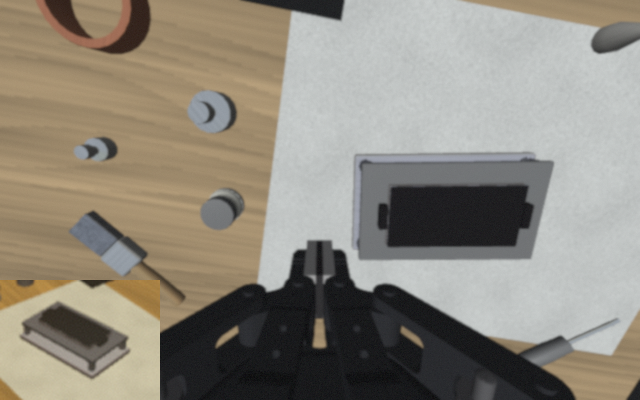

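The display is shut flat. The glass corners are at (390,186), (528,185), (518,247) and (388,247). The weight's body is at about (212,112), with its knob top at about (200,110).

Run:
```python
from h import *
import pickle
from scipy.optimize import least_squares
m=pickle.load(open('w4.pkl','rb'))
q=[onz(m,u,58) for u in[(390,186),(528,185),(518,247),(388,247)]]; print(np.round(q,1).tolist(),np.mean(q,0))
q=[onz(m,u,46) for u in[(362,161),(553,161),(532,259),(360,259)]]; print(np.round(q,1).tolist(),np.mean(q,0))
print('bodytop',onz(m,(212,111.5),28),'knob',onz(m,(200,110),60))
print('side/scene predicted knob px for 582,234',proj(m,[[582,234,60],[582,234,28],[582,234,0]]))
for c in [(560,240),(582,234),(590,234)]: print(c,proj(m,[[*c,60],[*c,28]]).round(1).tolist())
im=cv2.imread('pics/w4.png')[80:150,170:250]; cv2.imwrite('pics/c4.png',cv2.resize(im,None,fx=8,fy=8,interpolation=cv2.INTER_CUBIC))
```

```text
[[540.5, 23.0, 58.0], [567.2, -123.5, 58.0], [494.6, -140.9, 58.0], [468.1, 7.2, 58.0]] [517.60487309 -58.54553834  58.        ]
[[560.4, 57.0, 46.0], [595.9, -148.7, 46.0], [477.7, -173.5, 46.0], [440.6, 33.1, 46.0]] [518.66647239 -58.01689853  46.        ]
bodytop [583.02448061 230.26458043  28.        ] knob [584.69190068 230.89403001  60.        ]
side/scene predicted knob px for 582,234 [[196.75843808 112.19826722]
 [208.56140753 111.83421519]
 [217.17444592 111.56547559]]
(560, 240) [[190.0, 133.2], [202.2, 130.9]]
(582, 234) [[196.8, 112.2], [208.6, 111.8]]
(590, 234) [[197.1, 103.9], [208.9, 104.4]]
```

View pics/c4.png

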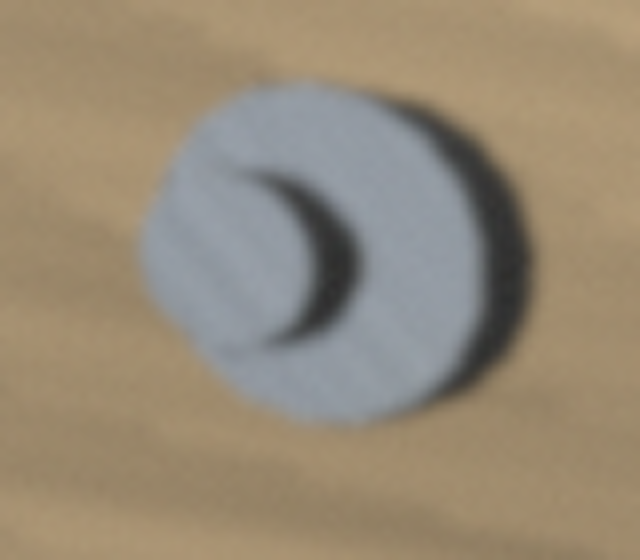

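>>> apply_moves:
  deltas:
    - [12,38,0,0,0,0,60]
    - [25,75,-10,0,0,0,60]
    - [38,105,-30,0,0,0,60]
    - [48,128,-60,0,0,0,60]
    - [52,138,-80,0,0,0,60]
    - [52,138,-85,0,0,0,60]
    - [52,138,-85,0,0,0,60]
    - [52,138,-85,0,0,0,60]

```text
t: 7.17
tcp_pos: [582.5, 230.6, 135.9]
tcp_rot: [[0.001, 0.168, -0.986], [-0.001, -0.986, -0.168], [-1.0, 0.001, -0.001]]
ft_force: [-0.3, -0.8, -0.1]
finger_gap: 0.705
```

Run:
```python
from h import *
s=manip.sense(); print(s['t'],s['tcp_pos'],s['ft_force'],s['finger_gap'])
im,m=save('wrist','w5'); cv2.imwrite('pics/m5.png',im)
for c in [(582,232),(590,232),(582,240)]: print(c,proj(m,[[*c,60],[*c,28],[c[0],c[1]+23,28],[c[0]+23,c[1],28]]).round(1).tolist())
```

```text
7.1667 [582.54773472 230.64902224 135.86728417] [-0.29853462 -0.80700471 -0.0993763 ] 0.7050712411203016
(582, 232) [[318.0, 211.1], [318.1, 199.2], [293.2, 195.1], [322.4, 174.9]]
(590, 232) [[319.6, 201.9], [319.6, 190.9], [294.4, 186.8], [323.9, 166.2]]
(582, 240) [[308.2, 209.6], [309.5, 197.8], [284.5, 193.7], [313.5, 173.4]]
```

View pics/m5.png

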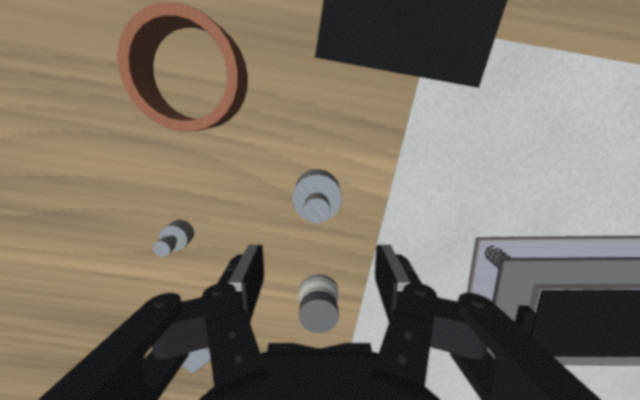

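The weight's knob centre is at (317.5,208) and its body centre at (317,195), which puts it at about (584.5,232.5). It is centred between the jaws, so I'll descend.

>>> apply_moves:
  deltas:
    - [2,2,-30,0,0,0,60]
    - [2,2,-60,0,0,0,60]
    - [2,2,-80,0,0,0,60]
    - [2,2,-92,0,0,0,60]
    - [2,2,-100,0,0,0,60]
    - [2,2,-103,0,0,0,60]
    - [2,2,-103,0,0,0,50]

```text
t: 7.8
tcp_pos: [584.7, 233.8, 33.0]
tcp_rot: [[0.001, 0.169, -0.986], [0.001, -0.986, -0.169], [-1.0, -0.0, -0.001]]
ft_force: [0.0, 0.2, 0.1]
finger_gap: 0.59
```

>>> apply_moves:
  deltas:
    - [0,0,0,0,0,0,40]
    - [0,0,0,0,0,0,30]
    - [0,0,0,0,0,0,24]
    - [0,0,0,0,0,0,15]
    - [0,0,0,0,0,0,10]
    - [0,0,0,0,0,0,10]
    - [0,0,0,0,0,0,10]

```text
t: 8.38
tcp_pos: [584.9, 233.9, 33.3]
tcp_rot: [[0.002, 0.17, -0.985], [0.0, -0.985, -0.17], [-1.0, 0.0, -0.002]]
ft_force: [1.0, -2.4, 5.3]
finger_gap: 0.238
```

>>> apply_moves:
  deltas:
    - [0,0,2,0,0,0,10]
    - [0,0,6,0,0,0,10]
    - [0,0,15,0,0,0,10]
    - [0,0,30,0,0,0,10]
    - [0,0,50,0,0,0,10]
    - [0,0,80,0,0,0,10]
    - [0,0,110,0,0,0,10]
    - [0,0,130,0,0,0,10]
    - [0,0,130,0,0,0,10]

```text
t: 9.13
tcp_pos: [586.5, 235.2, 168.0]
tcp_rot: [[0.009, 0.17, -0.985], [0.004, -0.985, -0.17], [-1.0, -0.003, -0.009]]
ft_force: [0.6, -0.4, -2.7]
finger_gap: 0.234
```

Run:
```python
from h import *
s=manip.sense(); print(s['t'],s['tcp_pos'],s['ft_force'],s['finger_gap'],s['wrist_torque'])
im,m=save('wrist','w6'); im2,m2=save('side','s6'); im3,_=save('scene','sc6')
u=proj(m2,[s['tcp_pos']])[0].astype(int); print(u)
v=proj(_,[s['tcp_pos']])[0].astype(int)
r=lambda a,u:cv2.resize(a[u[1]-40:u[1]+50,u[0]-45:u[0]+45],(360,360),interpolation=cv2.INTER_CUBIC)
cv2.imwrite('pics/m6.png',np.hstack([r(im2,u),r(im3,v)]))
```

```text
9.1333 [586.50213892 235.20946876 168.04632967] [ 0.57207005 -0.41058521 -2.73692751] 0.23365678857314526 [ 0.06683801 -0.22927761  0.00139706]
[298 126]
```

View pics/m6.png

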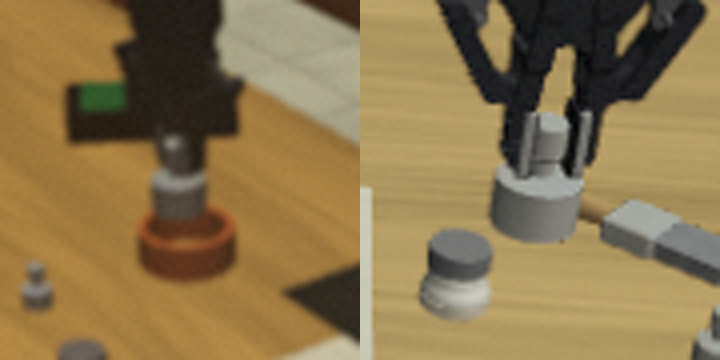

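The weight is held upright by its knob. I'll carry it over to the phone.

>>> apply_moves:
  deltas:
    - [-3,-15,0,0,0,0,10]
    - [-9,-40,0,0,0,0,10]
    - [-17,-75,0,0,0,0,10]
    - [-25,-110,0,0,0,0,10]
    - [-33,-145,0,0,0,0,10]
    - [-41,-180,0,0,0,0,10]
    - [-49,-215,0,0,0,0,10]
    - [-57,-250,0,0,0,0,10]
    - [-63,-277,0,0,0,0,10]
    - [-67,-290,0,0,0,0,10]

```text
t: 10.12
tcp_pos: [514.7, -58.7, 160.1]
tcp_rot: [[-0.005, 0.167, -0.986], [-0.001, -0.986, -0.167], [-1.0, -0.0, 0.005]]
ft_force: [0.1, -1.2, -4.6]
finger_gap: 0.232
```

>>> apply_moves:
  deltas:
    - [0,-2,-10,0,0,0,10]
    - [0,-2,-30,0,0,0,10]
    - [0,-2,-45,0,0,0,10]
    - [0,-2,-54,0,0,0,10]
    - [0,-2,-56,0,0,0,10]
    - [0,-2,-56,0,0,0,10]
    - [0,-2,-56,0,0,0,10]

```text
t: 10.7
tcp_pos: [517.6, -57.6, 106.4]
tcp_rot: [[0.001, 0.17, -0.985], [-0.0, -0.985, -0.17], [-1.0, 0.0, -0.001]]
ft_force: [-1.0, -0.6, -4.1]
finger_gap: 0.229
```

Run:
```python
from h import *
s=manip.sense(); print(s['t'],s['tcp_pos'],s['ft_force'],s['finger_gap'],np.round(s['tcp_rot'],3).tolist())
im,m=save('wrist','w7'); im2,m2=save('side','s7'); im3,m3=save('scene','sc7')
r=lambda a,m:(lambda u:cv2.resize(a[u[1]-40:u[1]+50,u[0]-60:u[0]+60],(400,300),interpolation=cv2.INTER_CUBIC))(proj(m,[s['tcp_pos']])[0].astype(int))
print(proj(m2,[s['tcp_pos']]),proj(m3,[s['tcp_pos']]))
cv2.imwrite('pics/m7.png',np.vstack([np.hstack([r(im2,m2),r(im3,m3)]),cv2.resize(im[:230,80:560],(800,300))[:300]]))
```

```text
10.7 [517.64677046 -57.57375692 106.35419726] [-1.01182169 -0.62051717 -4.10501321] 0.22855458168709247 [[0.001, 0.17, -0.985], [-0.0, -0.985, -0.17], [-1.0, 0.0, -0.001]]
[[335.56938219 188.17077989]] [[302.52207883 184.43578866]]
```

View pics/m7.png

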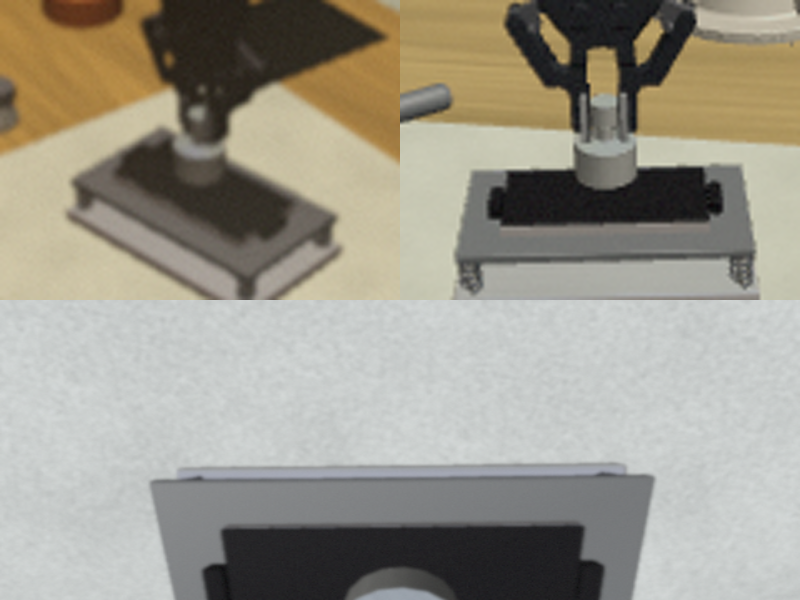

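The weight hangs centred above the glass, about 15 mm clear. I'll lower it slowly.

>>> apply_moves:
  deltas:
    - [0,-0.5,-2,0,0,0,10]
    - [0,-1,-4,0,0,0,10]
    - [0,-1,-6,0,0,0,10]
    - [0,-1,-8,0,0,0,10]
    - [0,-1,-10,0,0,0,10]
    - [0,-1,-11,0,0,0,10]
    - [0,-1,-12,0,0,0,10]

```text
t: 11.43
tcp_pos: [517.0, -58.9, 93.8]
tcp_rot: [[-0.0, 0.169, -0.986], [-0.0, -0.986, -0.169], [-1.0, 0.0, 0.0]]
ft_force: [-0.4, 0.5, -4.1]
finger_gap: 0.236
```

>>> apply_moves:
  deltas:
    - [0,0,-0.7,0,0,0,10]
    - [0,0,-1.4,0,0,0,10]
    - [0,0,-2.1,0,0,0,10]
    - [0,0,-2.8,0,0,0,10]
    - [0,0,-3.5,0,0,0,10]
    - [0,0,-4.2,0,0,0,10]
    - [0,0,-5,0,0,0,10]
    - [0,0,-5,0,0,0,10]

```text
t: 12.1
tcp_pos: [517.3, -58.9, 89.2]
tcp_rot: [[0.0, 0.17, -0.986], [-0.0, -0.986, -0.17], [-1.0, 0.0, -0.0]]
ft_force: [-1.1, -0.6, 0.1]
finger_gap: 0.236
```

The wrist carries almost no load now, so the weight rests on the bed. I'll open gently.

>>> apply_moves:
  deltas:
    - [0,0,0,0,0,0,22]
    - [0,0,0,0,0,0,24]
    - [0,0,0,0,0,0,27]
    - [0,0,0,0,0,0,32]
    - [0,0,0,0,0,0,40]
    - [0,0,0,0,0,0,50]
    - [0,0,0,0,0,0,55]

```text
t: 12.68
tcp_pos: [517.2, -58.9, 89.0]
tcp_rot: [[0.0, 0.169, -0.986], [0.0, -0.986, -0.169], [-1.0, 0.0, -0.0]]
ft_force: [-0.4, -0.3, -0.3]
finger_gap: 0.65
```

>>> apply_moves:
  deltas:
    - [0,0,3,0,0,0,55]
    - [0,0,10,0,0,0,55]
    - [0,0,25,0,0,0,55]
    - [0,0,50,0,0,0,55]
    - [0,0,85,0,0,0,55]
    - [0,0,120,0,0,0,55]
    - [-25,0,140,0,0,0,55]
    - [-60,0,150,0,0,0,55]
    - [-80,0,150,0,0,0,55]
    - [-80,0,150,0,0,0,55]

```text
t: 13.52
tcp_pos: [434.7, -59.0, 241.5]
tcp_rot: [[0.004, 0.17, -0.986], [0.001, -0.986, -0.17], [-1.0, -0.0, -0.004]]
ft_force: [0.6, 0.1, -0.6]
finger_gap: 0.646
```

Run:
```python
from h import *
s=manip.sense(); print(s['t'],s['tcp_pos'],s['ft_force'],s['finger_gap'])
im,m=save('wrist','w8'); im2,m2=save('side','s8'); im3,m3=save('scene','sc8')
c=[517.5,-59,80]
r=lambda a,m:(lambda u:cv2.resize(a[u[1]-45:u[1]+45,u[0]-60:u[0]+60],(400,300),interpolation=cv2.INTER_CUBIC))(proj(m,[c])[0].astype(int))
print(proj(m,[[517.5,-59,54],[517.5,-59,82],[517.5,-59,114]]))
cv2.imwrite('pics/m8.png',np.vstack([np.hstack([r(im2,m2),r(im3,m3)]),cv2.resize(im[:240],(800,300))]))
```

```text
13.5167 [434.74499157 -59.03908729 241.48421031] [ 0.62749828  0.05835122 -0.64286439] 0.646479115032345
[[332.50647977 106.29178042]
 [333.7102404  106.00558912]
 [335.39316254 105.60538752]]
```

I've reached the picture limit, so I'll check numerically instead.

Run:
```python
from h import *
im=cv2.imread('pics/w8.png'); m=imaging.camera_model('wrist')
g=cv2.cvtColor(im,cv2.COLOR_BGR2GRAY)[:190]
d=(g<50).astype('uint8'); n,l,st,ce=cv2.connectedComponentsWithStats(d); i=l[60:150,240:420]
k=np.bincount(i[i>0]).argmax(); print('glass',st[k])
pts=cv2.findNonZero((l==k).astype('uint8')); box=cv2.boxPoints(cv2.minAreaRect(cv2.convexHull(pts))); print(box.round().tolist())
u=cv2.fillConvexPoly(np.zeros_like(d),cv2.convexHull(pts),1)&(g>70).astype('uint8')
n,l2,s2,c2=cv2.connectedComponentsWithStats(u)
for j in range(1,n):
    if s2[j][4]>60: print('blob',s2[j],c2[j])
q=[onz(m,p,54) for p in box]; print('glass centre',np.mean(q,0))
for z,h in((82,23),(114,11)):
    a=np.linspace(0,6.283,25); P=np.c_[517.5+h*np.cos(a),-59+h*np.sin(a),0*a+z]; w=proj(m,P); print('pred',z,w.min(0).round(),w.max(0).round())
for y in range(66,150,6): print(y,g[y,255:415:5].tolist())
```

```text
glass [ 256   70  155   71 7756]
[[255.0, 72.0], [410.0, 69.0], [411.0, 138.0], [257.0, 141.0]]
blob [402  73   8  19  82] [404.51219512  84.5       ]
blob [257  78   7  16  69] [260.79710145  87.5942029 ]
blob [ 310   84   47   50 1806] [333.4440753  108.79512735]
blob [259 121   8  16  64] [263.390625 126.796875]
blob [399 120   8  15  63] [401.57142857 124.98412698]
glass centre [519.20508357 -59.42637388  54.        ]
pred 82 [310.  83.] [357. 132.]
pred 114 [323.  95.] [347. 121.]
66 [133, 133, 131, 130, 132, 133, 131, 130, 128, 127, 125, 125, 126, 125, 124, 122, 123, 123, 122, 121, 120, 119, 120, 118, 117, 117, 116, 114, 112, 113, 114, 112]
72 [135, 128, 57, 53, 53, 51, 51, 47, 48, 48, 41, 41, 40, 41, 45, 40, 39, 42, 37, 39, 39, 36, 39, 37, 30, 32, 33, 31, 33, 33, 110, 113]
78 [133, 131, 44, 46, 43, 46, 44, 43, 44, 44, 40, 40, 41, 39, 40, 37, 37, 37, 36, 37, 36, 35, 38, 34, 35, 31, 33, 32, 33, 34, 110, 113]
84 [131, 129, 46, 40, 45, 43, 42, 42, 41, 41, 43, 40, 40, 37, 38, 49, 71, 43, 36, 36, 33, 32, 34, 32, 34, 33, 34, 35, 31, 31, 113, 111]
90 [130, 129, 48, 42, 45, 42, 42, 39,
[... 699 characters left out ...]
8, 40, 35, 35, 33, 33, 135, 144, 141, 138, 144, 135, 145, 145, 43, 32, 33, 33, 29, 32, 28, 28, 32, 75, 88, 107]
126 [126, 126, 98, 39, 37, 37, 37, 34, 36, 36, 36, 36, 42, 138, 146, 144, 141, 144, 144, 64, 31, 33, 32, 36, 33, 28, 32, 27, 30, 103, 113, 111]
132 [125, 125, 105, 36, 36, 37, 36, 32, 35, 33, 35, 34, 32, 34, 60, 115, 117, 71, 37, 30, 30, 35, 34, 30, 32, 28, 30, 29, 33, 104, 111, 111]
138 [122, 123, 113, 36, 36, 37, 37, 36, 33, 31, 34, 37, 36, 37, 33, 35, 32, 35, 34, 31, 36, 36, 35, 35, 36, 35, 37, 35, 39, 108, 111, 110]
144 [122, 121, 121, 118, 120, 117, 119, 118, 117, 117, 116, 118, 117, 114, 116, 115, 115, 116, 113, 113, 115, 114, 113, 114, 112, 114, 111, 112, 113, 111, 111, 109]
```

The weight's outline sits where predicted (310–357, 83–132), upright and within about 2 mm of the glass centre. The gripper is clear, so I'll hand in.

```bash
python3 -c "
from bench import job; print(job.close_job())"
```

```text
the job is handed in; nothing more can be done
None
```

I folded the display shut with the closed fingertips and stood the larger weight upright on the middle of the glass. I then let go, backed the gripper away and handed the job in at about 14 s.

- **Display:** a wrist picture after pressing showed it flat and shut. The highest wrist force I read while pressing was about 7 N.
- **Weight:** I lowered it at roughly 8 mm/s at the end. The wrist load fell from about −4 N to 0 before I opened the jaws. The fitted outline in the last wrist picture matches an upright weight within about 2 mm of the glass centre.
- **Gripper:** at hand-in it was about 150 mm above the release height and 80 mm back, touching nothing.

**Gaps in the checks:**
- The last check was by pixel measurement only, because I had reached the 12-picture limit.
- Forces were read only at the end of each move, so peaks in between were not seen.
- I did not re-check the other things on the bench, but I saw no sign of contact with them.
- While gripping the knob I read about 5 N at the wrist, with the weight still on the bench. I did not find the cause, and the lift after it was clean.

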